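# Put the seasonings back in their holders

## Task

Tidy up the seasonings after cooking: stand the salt shaker in the small round well and the pepper mill in the large round well of the wooden cruet stand, and the two spice jars in the wire-railed spice rack, one in each compartment (either way round). Set each down upright, without dropping it, and leave the mandarin, the glasses and the tin where they are.

Things in the scene. Friction and masses are not known exactly. Their poses are not given: they have to be found in the camera images.
- salt_mid (a point): Salt shaker: clear glass with a metal cap, standing upright, round, 44 mm across (cap 34 mm), 90 mm tall, 100 g. This point is its centre, 45 mm above its foot; z is up along it.
- mill_mid (a point): Pepper mill: turned wood, standing upright, round, foot 58 mm across, 170 mm tall, 180 g. A bulbous head up to 49 mm across lies 123 to 159 mm above the foot (about 140 mm up is a good height to grip it), with a small metal knob on top up to 170 mm; the head does not turn. Best gripped round the head, since it is tall. This point is on its axis, 85 mm above its foot; z is up along it.
- spice1_mid (a point): Spice jar with a dark brown cap: round, 41 mm across all the way up, 105 mm tall, 110 g, standing upright. This point is its centre, 52 mm above its foot; z is up along it.
- spice2_mid (a point): Spice jar with a green cap: round, 46 mm across, 106 mm tall, 110 g, standing upright. This point is its centre, 53 mm above its foot; z is up along it.
- cruet_stand: Cruet stand, fixed to the worktop: a plain wooden block 166 x 92 x 24 mm with two round wells 14 mm deep in its top (well floors 10 mm above the worktop). Origin: centre of the underside; x runs along the 166 mm side. The large well (78 mm wide, for the pepper mill) is centred at x = -35 mm, y = 0; the small well (62 mm wide, for the salt shaker) at x = +44 mm, y = 0. It may stand turned any way.
- spice_rack: Spice rack, fixed to the worktop: a pale wooden board 150 x 80 mm, its top 10 mm above the worktop, with a steel wire rail 5 mm thick all round at 30 mm height and one across the middle, making two equal compartments 64 mm square (clear). Origin: centre of the underside; x runs along the 150 mm side. The compartments are centred at x = -35 mm and x = +35 mm, y = 0. It may stand turned any way.
- orange_mid (a point): Mandarin, 55 mm across, 48 mm tall; a bystander to leave alone. Point at its centre.
- shot_mid (a point): Small clear shot glass, 49 mm across, 61 mm tall; a bystander to leave alone. Point at its centre.
- tin_mid (a point): Plain grey food tin, 66 mm across, 86 mm tall; a bystander to leave alone. Point at its centre.
- glass_mid (a point): Clear tumbler, 80 mm across the rim, 91 mm tall; a bystander to leave alone. Point at its centre.

How it is judged:
By the outcome, as a careful person would: the job done as asked, in the order asked, and still so for the second after the job is handed in, with the robot touching nothing.
It also fails if it takes over 90 s, if anything falls off the work surface, if the arm or the gripper's body presses on something with over 40 N, if the wrist force passes 120 N, or if a joint passes its speed limit or range.

## Robot

A 7-joint arm with a two-finger parallel gripper is mounted at the origin on a cart in front of the work surface, level with it; the furniture and walls round the work are solid. World frame = base frame: x ahead of the robot, y to its left, z up, the work surface at z = 0. Lengths are in m, angles in degrees, forces in N, time in s.
With the tool pointing down it reaches from about 0.375 to 0.925 m from the base axis. Payload 3.1 kg.
Tool frame: the origin (TCP) lies midway between the tips of the shut fingers; the grasp point (between the pads) lies 19 mm behind it (robot.grip_point_offset is the distance from the TCP to the grasp point, in m); z points along the fingers, y is the line along which they close (so a half turn about z gives the same grasp; the last joint's range is limited). The gripper opens to 85 mm and grips with 20 to 120 N. Pads are 22 mm wide; open, the fingers measure 114 mm over their backs; the gripper's body (76 mm by 85 mm) begins 54 mm behind the grasp point. The pads swing forward as they close: fully open they stand 13 mm farther back than shut.
Start: joints at [59.656, 21.939, 2.515, 91.553, -1.026, 66.532, -2.859], TCP at [0.272, -0.59, 0.231] pointing down, gripper open.
Joint ranges: [-149.38, 149.38], [-23.57, 123.04], [-84.95, 90], [0, 143.3], [-89.99, 269.99], [3.08, 112.72], [-163.45, 163.45]. Speed limits (degrees/s): [159.86, 159.86, 180, 180, 180, 180, 180].

## Interface

Orientations are given as a 3x3 rotation matrix whose columns are the frame's x, y, z axes.
In Python, from workcell import robot, claw, viewer, models gives the robot as it stands. Calls block until the motion is done:
- robot.goto(position, orientation): joint-space move of the TCP to a pose.
- robot.servo_line(position, velocity=0.15, frame=None, f_stop=None): straight line of the TCP; frame=None keeps the orientation; velocity is the mean speed in m/s. With f_stop (N) it stops when the force on the tool has changed by that much, and returns True; else False.
- robot.goto_joints(angles): joint-space move.
- claw.gripper_to(opening): opening from 0.0 (shut) to 1.0 (fully open); the grip force is fixed at half the most; returns when the fingers have stopped.
- robot.dwell(seconds).
- robot.ik(position, orientation): joint angles nearest the present ones, or None.
- viewer.capture(name): name is "scene" or "side" or "wrist"; returns (picture, depth): 420x560x3 uint8, blue, green, red; 420x560 float32, m along the optical axis (not along the pixel's ray), 0 where there is no reading.
- viewer.calibration(name): a dict with "intrinsics" (3x3 intrinsics, pixels), "origin" and "rotation" of the camera in the world. Camera axes: x right, y up, looking along -z (the intrinsics and any distortion apply to the point x, -y, -z); pixel columns grow to the right and rows downward; lengths in m; the calibration is good to about 2 mm. A picture is of the moment at which its call begins: read the wrist's pose just before it. calibration takes no time and is no camera call; for the wrist camera it gives the pose at the moment of the call.
A pose or a line that the arm cannot do raises robot.PlanningError and nothing moves.
- robot.job_done(): hands the job in; it is judged then, once.
Trained networks look in the newest picture that a camera, given by its name, has taken for a name from the list of things; names that differ only in an ending like _2 or _b are one class to them, and where a whole thing is asked for, a point or a joint stands for the part that bears it (a point fixed in the world has none). Each returns a list of dicts, best first, with "conf" (0 to 1); they miss things now and then, are a little off and sometimes report something else, mostly with a low value. They report only what shows in the picture. A call takes as long as a camera call.
- models.search_frame(label, camera): "at" ([x, y, z] in m, in the coordinates of the camera as it stood for that picture, good to about 4 mm: the middle of the surface that is visible of it).
- models.silhouettes(label, camera): "mask" (420x560 bool, what is visible of it).
- models.landmark_of(label, camera): "at" ([x, y, z] in m, in the coordinates of the camera as it stood for that picture, good to about 4 mm: a listed point, or the origin of a listed thing).
Readings, each from a call of its own:
- robot.current_time(): time.
- robot.current_q(): joint angles.
- robot.current_joint_vel(): joint speeds.
- robot.current_tau(): joint torques, N m.
- robot.current_position(): TCP position.
- robot.current_ee_rot(): TCP orientation.
- robot.current_force(): force on the tool from outside, world axes, zero at the start.
- robot.current_ft_torque(): the same for the moment, N m.
- robot.current_grip_width(): opening from 0.0 (shut) to 1.0 (fully open).
- robot.current_gripper_force(): force on a finger pad.
Only numpy, scipy, OpenCV 4.12 (cv2) and the standard library are available. Lean on these libraries where they do the work, as an engineer would, in place of code of your own. Each camera call takes 0.05 s, during which the arm holds its last target. There are 200 camera calls.

## Working session

There is one attempt and no reset: what is moved stays moved. The work goes in short steps, each a Python script; the robot and the scene stay as the last script left them, time stands still between calls to the robot, and variables do not carry over. Pictures are saved under pics/ and viewed, at most 14 in all, crops included, and the job is handed in when it is done.

```bash
mkdir -p pics; cat > h.py <<'E'
import numpy as np, cv2
from workcell import robot, claw, viewer, models
def w(cam,p,c=None):
    c=c or viewer.calibration(cam)
    return np.array(c["rotation"])@np.array(p)+np.array(c["origin"])
E
python3 - <<'E'
from h import *
np.set_printoptions(precision=3,suppress=True)
print(robot.current_position(),robot.current_ee_rot(),robot.grip_point_offset)
for cam in ["scene","side"]:
    im,d=viewer.capture(cam); cv2.imwrite(f"pics/{cam}0.png",im)
    c=viewer.calibration(cam); print(cam,c["origin"])
    for n in "salt_mid mill_mid spice1_mid spice2_mid cruet_stand spice_rack orange_mid shot_mid tin_mid glass_mid".split():
        print(n,[(w(cam,r["at"],c),round(r["conf"],2)) for r in models.landmark_of(n,cam)[:3]])
print(robot.current_time())
E
```

```text
[ 0.272 -0.589  0.23 ] [[ 0.908  0.419 -0.001]
 [ 0.419 -0.908  0.002]
 [-0.    -0.003 -1.   ]] 0.0187
scene [0.012 0.346 0.788]
salt_mid [(array([ 0.568, -0.009,  0.048]), 0.66)]
mill_mid [(array([ 0.585, -0.118,  0.084]), 0.61)]
spice1_mid [(array([0.449, 0.076, 0.052]), 0.74), (array([ 0.586, -0.122,  0.084]), 0.66)]
spice2_mid [(array([ 0.449, -0.073,  0.054]), 0.91), (array([0.702, 0.036, 0.031]), 0.24)]
cruet_stand [(array([ 0.498,  0.284, -0.002]), 0.57)]
spice_rack [(array([ 0.519, -0.274, -0.   ]), 0.77)]
orange_mid [(array([0.595, 0.109, 0.023]), 0.83)]
shot_mid [(array([0.7  , 0.036, 0.028]), 0.82)]
tin_mid [(array([0.682, 0.24 , 0.042]), 0.57)]
glass_mid [(array([ 0.682, -0.247,  0.047]), 0.96)]
side [ 0.5   -0.912  0.702]
salt_mid [(array([ 0.571, -0.007,  0.046]), 0.84)]
mill_mid [(array([ 0.586, -0.116,  0.081]), 0.93)]
spice1_mid [(array([0.446, 0.081, 0.052]), 0.58)]
spice2_mid [(array([ 0.445, -0.07 ,  0.051]), 0.59), (array([0.592, 0.113, 0.025]), 0.49)]
cruet_stand [(array([0.493, 0.284, 0.001]), 0.56)]
spice_rack [(array([ 0.521, -0.273, -0.002]), 0.83)]
orange_mid [(array([0.593, 0.114, 0.024]), 0.58)]
shot_mid [(array([0.699, 0.04 , 0.028]), 0.89)]
tin_mid [(array([0.687, 0.24 , 0.037]), 0.62)]
glass_mid [(array([ 0.683, -0.245,  0.043]), 0.73)]
1.1
```

View pics/scene0.png

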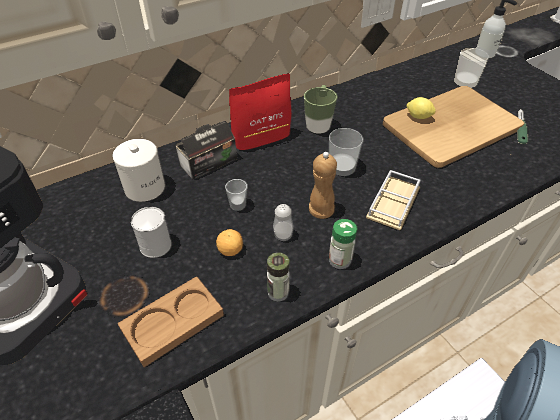

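View pics/side0.png

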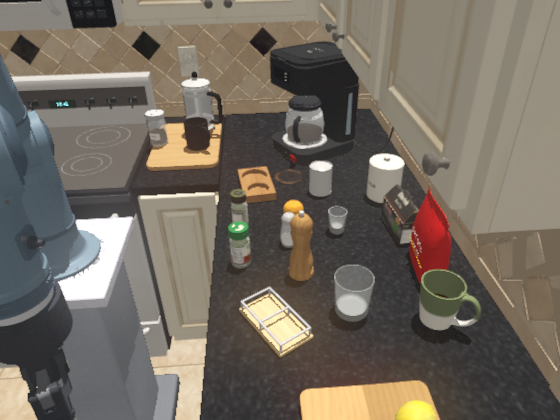

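Both views show everything upright: the stand is at about (170,320) in the scene picture with its large well at the left, and the rack is at about (395,200). Next I'll get the orientations of the two fixtures from mask and depth.

```bash
cat >> h.py <<'E'
def cloud(cam,label):
    im,d=viewer.capture(cam); c=viewer.calibration(cam); K=np.array(c["intrinsics"])
    r=models.silhouettes(label,cam)
    if not r: return im,None,0
    v,u=np.nonzero(r[0]["mask"]&(d>0)); z=d[v,u]
    P=np.stack([(u-K[0,2])/K[0,0]*z,-(v-K[1,2])/K[1,1]*z,-z],1)
    return im,P@np.array(c["rotation"]).T+np.array(c["origin"]),r[0]["conf"]
E
python3 - <<'E'
from h import *
for cam in ["scene","side"]:
  for n,lo,hi in [("cruet_stand",.017,.032),("spice_rack",.004,.04)]:
    im,P,cf=cloud(cam,n)
    if P is None: print(cam,n,None); continue
    q=P[(P[:,2]>lo)&(P[:,2]<hi)]
    print(cam,n,round(cf,2),len(q),cv2.minAreaRect((q[:,:2]*1000).astype(np.float32)),np.median(P[:,2]))
E
```

```text
scene cruet_stand 0.98 2302 ((495.525390625, 281.3053894042969), (95.53453826904297, 166.4659881591797), 6.397950649261475) 0.015432755218779737
scene spice_rack 0.64 1709 ((516.6513671875, -273.4429626464844), (78.23348999023438, 153.7710418701172), 29.87769317626953) 0.010451079088448834
side cruet_stand 0.59 493 ((493.751220703125, 280.1196594238281), (91.82383728027344, 175.02951049804688), 7.306991100311279) 0.01609497743965449
side spice_rack None
```

```bash
cat >> h.py <<'E'
G=robot.grip_point_offset
def R(a):
    a=np.radians(a); y=np.array([np.cos(a),np.sin(a),0]); z=np.array([0,0,-1.])
    return np.stack([np.cross(y,z),y,z],1)
def best(p,a):
    q0=np.array(robot.current_q()); c=[]
    for b in (a,a+180):
        q=robot.ik(p,R(b))
        if q is not None: c.append((np.abs(np.array(q)-q0).max(),b))
    return R(min(c)[1])
def tcp(xy,zg): return [float(xy[0]),float(xy[1]),float(zg-G)]
def look(label,tag,near,tol=.015):
    robot.dwell(.3); c=viewer.calibration("wrist"); im,d=viewer.capture("wrist"); cv2.imwrite(f"pics/{tag}.png",im)
    r=[(w("wrist",x["at"],c),x["conf"]) for x in models.landmark_of(label,"wrist")]
    print(label,[(np.round(p,3),round(k,2)) for p,k in r[:3]])
    for p,k in r:
        if np.hypot(*(p[:2]-near))<tol: return p[:2]
    return None
def stat(s): print(s,"t",round(robot.current_time(),1),"w",round(robot.current_grip_width(),3),"F",np.round(robot.current_force(),1),"gf",round(robot.current_gripper_force(),1),"p",np.round(robot.current_position(),3))
E
python3 - <<'E'
from h import *
est=np.array([.570,-.008]); p=tcp(est,.24)
robot.goto(p,best(p,10)); stat("hover")
print(look("salt_mid","salt_hover",est)); 
E
```

```text
hover t 3.8 w 1.003 F [ 0.3 -1.3  0. ] gf 0.0 p [ 0.57  -0.01   0.221]
salt_mid [(array([ 0.571, -0.001,  0.044]), 0.59)]
[ 0.57123683 -0.0013857 ]
```

View pics/salt_hover.png

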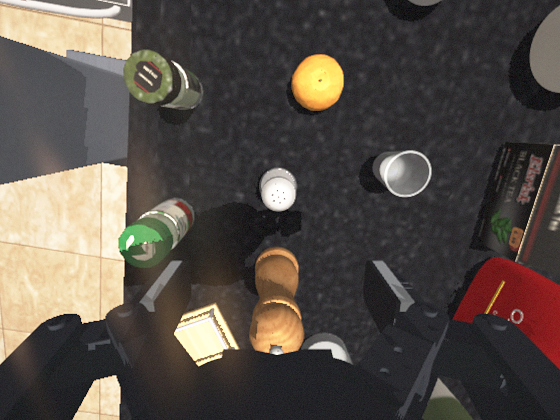

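The salt cap is at (278,190), clear of the fingers, with the mill 110 mm behind. I'll pick it up and place it in the small well.

```bash
cat >> h.py <<'E'
def pick(xy,zg):
    robot.servo_line(tcp(xy,zg),velocity=.15); claw.gripper_to(0.0); stat("grip")
    return np.array(robot.current_position())[2]
def place(xy,a,zt,lift,rise,opening=1.0):
    "zt: TCP height at pick; floor is 10 mm higher"
    p=np.array(robot.current_position()); robot.servo_line([p[0],p[1],lift],velocity=.2); stat("lift")
    t=[float(xy[0]),float(xy[1]),lift]; robot.goto(t,best(t,a)); stat("over")
    e=np.array(xy)-np.array(robot.current_position())[:2]; t[0]+=e[0]; t[1]+=e[1]
    robot.servo_line([t[0],t[1],zt+.025],velocity=.12); robot.dwell(.2)
    print("contact",robot.servo_line([t[0],t[1],zt+.006],velocity=.03,f_stop=4)); stat("down")
def release(opening,up):
    claw.gripper_to(opening); robot.dwell(.2)
    p=np.array(robot.current_position()); robot.servo_line([p[0],p[1],up],velocity=.15); stat("released")
E
python3 - <<'E'
from h import *
z=pick((.571,-.004),.05)
if .3<robot.current_grip_width()<.7:
    place((.500,.238),10,z,.22,.3)
    c=viewer.calibration("wrist"); im,_=viewer.capture("side"); cv2.imwrite("pics/salt_side.png",im)
    im,_=viewer.capture("scene"); cv2.imwrite("pics/salt_scene.png",im)
E
```

```text
grip t 6.2 w 0.442 F [-0.8 -0.6  4.7] gf 59.2 p [ 0.571 -0.004  0.032]
lift t 7.2 w 0.446 F [-0.2  0.3 -2.5] gf 59.5 p [ 0.57  -0.004  0.218]
over t 8.2 w 0.44 F [ 0.2  0.  -1. ] gf 59.5 p [0.501 0.236 0.219]
contact True
down t 10.5 w 0.444 F [-1.1 -0.4  5. ] gf 60.4 p [0.499 0.24  0.042]
```

```bash
python3 - <<'E'
from h import *
release(.75,.2)
est=np.array([.586,-.117]); p=tcp(est,.28)
im,_=viewer.capture("scene"); cv2.imwrite("pics/salt_after.png",cv2.resize(im[230:400,60:300],None,fx=3,fy=3))
print(look("cruet_stand","stand_w",np.array([.495,.282])))
print([np.round(w("scene",r["at"]),3) for r in models.landmark_of("salt_mid","scene")])
E
```

```text
released t 12.3 w 0.748 F [-0.2  0.1 -0.3] gf 0.0 p [0.497 0.239 0.199]
cruet_stand [(array([ 0.495,  0.282, -0.   ]), 0.89), (array([0.686, 0.247, 0.043]), 0.26)]
[0.49451055 0.28192823]
[array([0.501, 0.238, 0.055])]
```

View pics/stand_w.png

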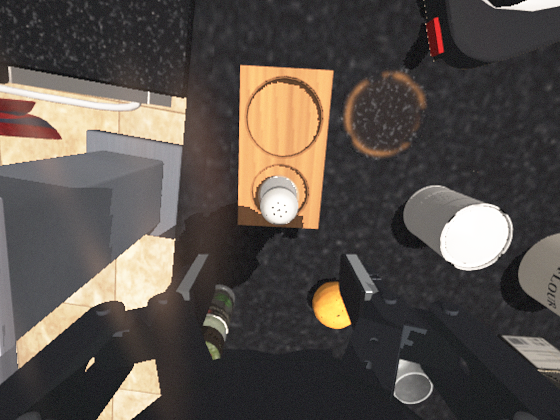

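The salt stands upright in the small well, cap at (279,200). The large well at (284,115) is empty. Mill next.

```bash
python3 - <<'E'
from h import *
est=np.array([.586,-.117]); p=tcp(est,.30)
claw.gripper_to(1.0)
robot.goto(p,best(p,10)); x=look("mill_mid","mill_w",est)
if x is not None: est=(2*est+x)/3
print(est)
z=pick(est,.14)
if .3<robot.current_grip_width()<.75:
    place((.4905,.3255-.008),10,z,.30,.3)
E
```

```text
mill_mid [(array([ 0.588, -0.116,  0.086]), 0.7)]
[ 0.58663602 -0.11668128]
grip t 16.7 w 0.536 F [-0.6 -1.3  6.1] gf 60.7 p [ 0.588 -0.117  0.123]
lift t 17.7 w 0.538 F [-0.9 -0.5 -1.8] gf 61.6 p [ 0.586 -0.117  0.298]
over t 19.4 w 0.533 F [ 0.1  0.  -2.3] gf 61.6 p [0.492 0.316 0.3  ]
contact True
down t 21.5 w 0.537 F [ 0.5 -0.8  4.4] gf 62.2 p [0.489 0.319 0.133]
```

```bash
python3 - <<'E'
from h import *
release(.9,.27)
print("mill",[np.round(w("scene",r["at"]),3) for r in (viewer.capture("scene"),models.landmark_of("mill_mid","scene"))[1]])
look("salt_mid","mill_after",np.array([.5,.238]))
claw.gripper_to(1.0)
est=np.array([.4475,.079]); p=tcp(est,.22)
robot.goto(p,best(p,30)); x=look("spice1_mid","sp1_w",est)
if x is not None: est=(2*est+x)/3
print(est)
z=pick(est,.068)
p=np.array(robot.current_position()); robot.servo_line([p[0],p[1],.25],velocity=.2); stat("lift")
t=[.520,-.21,.25]; robot.goto(t,best(t,30)); print(z); look("spice_rack","rack_w",np.array([.518,-.2735]))
im,P,cf=cloud("wrist","spice_rack"); print(cf,robot.current_ee_rot())
if P is not None:
  for lo,hi in [(.004,.02),(.024,.04)]:
    q=P[(P[:,2]>lo)&(P[:,2]<hi)]; print(len(q),cv2.minAreaRect((q[:,:2]*1000).astype(np.float32)))
E
```

```text
released t 23.2 w 0.901 F [ 0.8 -0.1 -0.1] gf 0.0 p [0.488 0.317 0.269]
mill [array([0.488, 0.317, 0.095])]
salt_mid [(array([0.497, 0.241, 0.056]), 0.89)]
spice1_mid [(array([0.448, 0.084, 0.048]), 0.75)]
[0.4476437  0.08069684]
grip t 27.0 w 0.466 F [-0.  -0.7  5.2] gf 60.1 p [0.448 0.081 0.05 ]
lift t 28.1 w 0.465 F [-0.7 -0.5 -1.2] gf 60.4 p [0.447 0.08  0.249]
0.04996111441753923
spice_rack [(array([ 0.518, -0.274,  0.001]), 0.8)]
0.68 [[-5.00289272e-01  8.65858328e-01  1.64947302e-05]
 [ 8.65858294e-01  5.00289258e-01 -2.70274083e-04]
 [-2.42271202e-04 -1.20933125e-04 -9.99999963e-01]]
2824 ((510.6121826171875, -258.25994873046875), (78.46165466308594, 119.1041488647461), 33.12955093383789)
743 ((508.0693664550781, -256.3972473144531), (73.84677124023438, 105.49085998535156), 31.39754295349121)
```

View pics/rack_w.png

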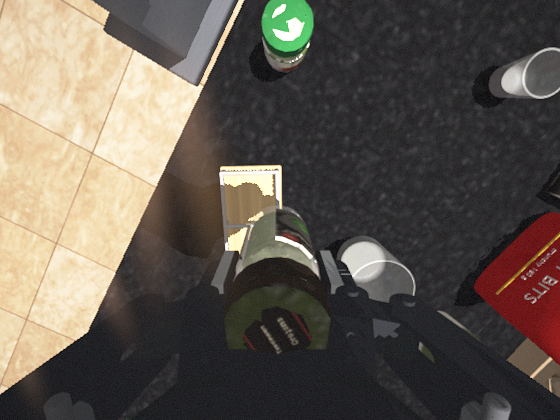

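View pics/mill_after.png

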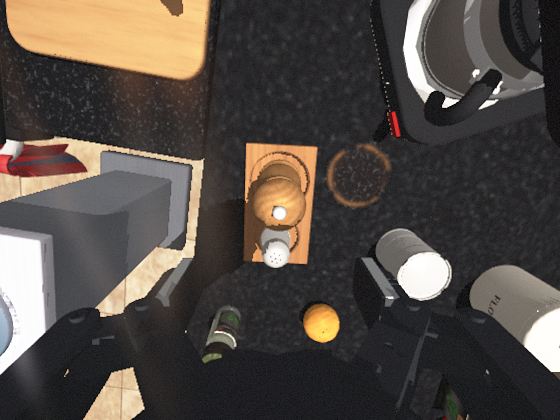

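The mill at (280,205) stands in the large well and the salt is upright. The jar is held over the rack, whose edges line up with the tool at 30°. I'll lower it into the far compartment, watching the force.

```bash
sed -i 's/robot.servo_line(\[t\[0\],t\[1\],zt+.025\],velocity=.12); robot.dwell(.2)/robot.servo_line([t[0],t[1],zt+.05],velocity=.15); robot.dwell(.2)\n    if robot.servo_line([t[0],t[1],zt+.018],velocity=.06,f_stop=5): stat("EARLY"); return False/; s/stat("down")/stat("down"); return True/' h.py
python3 - <<'E'
from h import *
ok=place((.5355,-.3043),30,.050,.25,.3)
if ok and robot.current_position()[2]<.064:
    release(.75,.25)
    claw.gripper_to(1.0)
    est=np.array([.447,-.0715]); p=tcp(est,.22)
    robot.goto(p,best(p,30)); x=look("spice2_mid","sp2_w",est)
    viewer.capture("scene"); print("sp1",[np.round(w("scene",r["at"]),3) for r in models.landmark_of("spice1_mid","scene")])
    if x is not None: est=(2*est+x)/3
    print(est)
    z=pick(est,.068); print(z)
    p=np.array(robot.current_position()); robot.servo_line([p[0],p[1],.25],velocity=.2); stat("lift")
    t=[.4905,-.18,.25]; robot.goto(t,best(t,30)); look("spice_rack","rack_w2",np.array([.518,-.2735]))
E
```

```text
lift t 30.0 w 0.463 F [-0.2 -0.1 -2.1] gf 60.4 p [ 0.52 -0.21  0.25]
over t 30.5 w 0.463 F [-0.7  0.7 -1.2] gf 60.4 p [ 0.535 -0.307  0.249]
contact True
down t 32.9 w 0.464 F [0.  0.6 4.4] gf 60.8 p [ 0.537 -0.302  0.06 ]
released t 34.8 w 0.747 F [-0.1  0.1 -0.1] gf 0.0 p [ 0.535 -0.302  0.249]
spice2_mid [(array([ 0.446, -0.067,  0.051]), 0.69)]
sp1 [array([ 0.536, -0.306,  0.063])]
[ 0.44657859 -0.06983519]
grip t 38.3 w 0.517 F [-0.9  0.1  6.4] gf 59.9 p [ 0.447 -0.07   0.05 ]
0.050208813675477026
lift t 39.5 w 0.518 F [ 0.1 -0.6 -1.1] gf 60.4 p [ 0.446 -0.07   0.249]
spice_rack []
```

View pics/rack_w2.png

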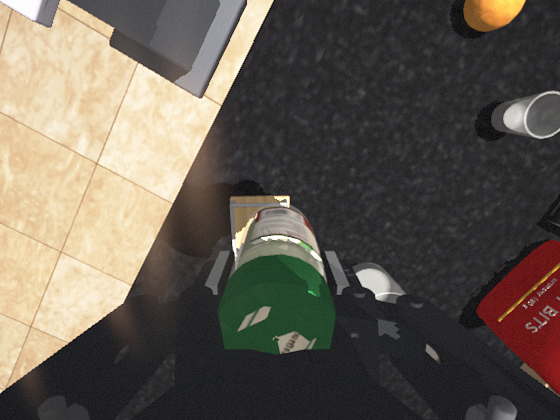

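The green-capped jar is held squarely above the near end of the rack (260,200), and the brown-capped jar reads upright at z = 0.063. I'll place it in the near compartment.

```bash
python3 - <<'E'
from h import *
ok=place((.5005,-.2437),30,.050,.25,.3)
if ok and robot.current_position()[2]<.064:
    release(.8,.25)
    robot.goto([.42,.0,.3],best([.42,.0,.3],30))
    im,_=viewer.capture("scene"); cv2.imwrite("pics/end.png",im); cv2.imwrite("pics/end_c.png",cv2.resize(im[110:260,300:480],None,fx=4,fy=4))
    for n in "salt_mid mill_mid spice1_mid spice2_mid orange_mid shot_mid tin_mid glass_mid".split():
        print(n,[(np.round(w("scene",r["at"]),3),round(r["conf"],2)) for r in models.landmark_of(n,"scene")[:2]])
    stat("end")
E
```

```text
lift t 40.6 w 0.516 F [ 0.4 -0.2 -1. ] gf 60.4 p [ 0.49  -0.179  0.25 ]
over t 41.0 w 0.513 F [ 0.9  0.2 -1.1] gf 60.4 p [ 0.5   -0.247  0.249]
contact True
down t 43.4 w 0.518 F [-0.   0.3  4.3] gf 60.1 p [ 0.502 -0.241  0.06 ]
released t 45.4 w 0.799 F [-0.7  0.8 -1. ] gf 0.0 p [ 0.5   -0.24   0.249]
salt_mid [(array([0.501, 0.236, 0.058]), 0.85)]
mill_mid [(array([0.49 , 0.317, 0.095]), 0.92)]
spice1_mid [(array([ 0.539, -0.305,  0.061]), 0.82), (array([0.49 , 0.316, 0.095]), 0.41)]
spice2_mid [(array([ 0.68 , -0.251,  0.041]), 0.69), (array([ 0.504, -0.244,  0.064]), 0.64)]
orange_mid [(array([0.595, 0.11 , 0.021]), 0.58)]
shot_mid [(array([0.703, 0.034, 0.031]), 0.86)]
tin_mid [(array([0.68 , 0.242, 0.042]), 0.94)]
glass_mid [(array([ 0.682, -0.248,  0.049]), 0.83), (array([0.684, 0.24 , 0.038]), 0.46)]
end t 46.8 w 0.798 F [ 0.3 -0.3  1. ] gf 0.0 p [ 0.42 -0.    0.3 ]
```

View pics/end.png

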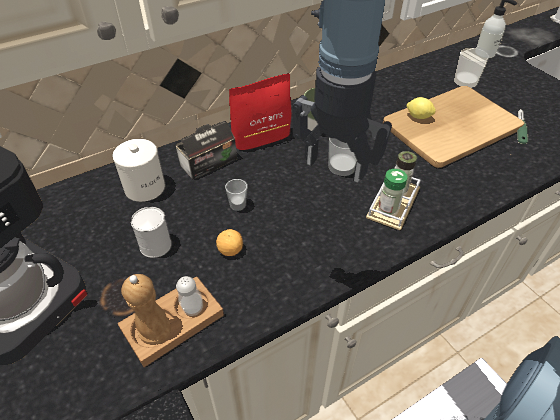

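View pics/end_c.png

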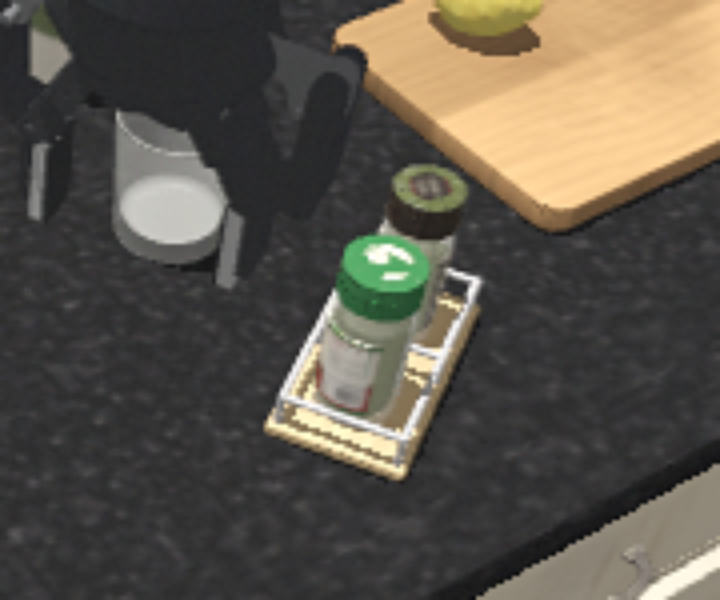

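The mill (145,310) and salt (188,295) stand in their wells, the two jars (395,190 and 405,165) are upright in separate compartments, and the bystanders have not moved. The gripper is in free air, so I'm handing in.

```bash
python3 -c "
from h import *
print(robot.job_done())"
```

```text
the job is handed in; nothing more can be done
None
```

The job is handed in at about 47 s: the salt and pepper mill stand in their wells, each spice jar is upright in its own compartment, and the mandarin, glasses and tin were not moved.

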